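# Sweep the offcuts into the scrap pan

### The arm

A 6-joint arm with a two-finger parallel gripper is mounted at the origin on the work surface. World frame = base frame: x ahead of the robot, y to its left, z up, the work surface at z = 0. Lengths are in m, angles in rad, forces in N, time in s.
With the tool pointing down it reaches from about 0.35 to 0.8 m from the base axis. Payload 7.3 kg.
Tool frame: the origin (TCP) lies midway between the tips of the shut fingers; the grasp point (between the pads) lies 19 mm behind it; z points along the fingers, y is the direction in which the jaws open and shut (so a half turn about z gives the same grasp; the last joint's range is limited). The gripper opens to 85 mm and grips with 20 to 120 N. Pads are 22 mm wide; open, the fingers measure 114 mm over their backs; the gripper's body (76 mm by 85 mm) begins 54 mm behind the grasp point. The pads swing forward as they close: fully open they stand 13 mm farther back than shut.
Start: joints at [-1.406, 0.342, 1.524, -0, 1.275, -0.146], TCP at [0.161, -0.5, 0.197] pointing down, gripper open.
Joint ranges: [-2.53, 2.53], [-0.77, 2.02], [0.04, 2.7], [-1, 4.14], [0.28, 2.66], [-3.11, 3.11]. Speed limits (rad/s): [2.57, 2.57, 3.14, 3.14, 3.14, 3.14].

### API

Orientations are given as [roll, pitch, yaw] about the fixed x, y, z axes, in that order (R = Rz(yaw) Ry(pitch) Rx(roll)).
In Python, from bench import r, eyes, workorder gives the robot as it stands.
- The arm moves only by the tool play_rows, never from a script. Its argument "commands" is a list of rows, each a list of 5 numbers: the shift along the tool's x, y, z in mm, then the turn about the tool's z in degrees, then the closure in counts, from 0 (fully open) to 255 (shut). In form: [[dx, dy, dz, spin, fingers], ...]. A call has 1 to 20 rows; each row is the pose to reach, as a shift and turn from the pose measured when the call began, along the tool's axes at that moment; what a row does not reach only later rows make up. A row lasts 1/8 s, in which the tool goes at most 62.5 mm and 10.7 degrees, less where a joint would pass 70% of its speed; a pose out of reach is approached as far as the arm can. A call with a gripper value outside its range is refused whole. The fingers move at their own pace and stop on an object; the grip force is fixed at half the most. Time passes only in rows, so rows that repeat a pose let the fingers close. It gives the time, the measured TCP pose, the force and the opening at its end, in the units of the state.
- r.read_state(): the state, without advancing time (a new reading comes with each control period).
- eyes.capture(name): name is "side" or "top" or "wrist"; returns a dict with "frame" (480x640x3 uint8, red, green, blue), "depth" (480x640 float32, m along the optical axis (not along the pixel's ray), 0 where there is no reading), "fx", "fy", "cx", "cy" (pixels), "pose" (4x4, takes a point from camera to world coordinates). Camera axes: x right, y down, z forward; pixel columns grow to the right and rows downward; lengths in m; the calibration is good to about 2 mm. A picture is of the moment at which its call begins.
- workorder.job_done(): hands the job in, once; it reports no verdict.
The state is a dict: "clock": time; "joint_positions": joint angles; "joint_vel": joint speeds; "tau": joint torques, N m; "ee_pos": TCP position; "tcp_rot": TCP orientation; "contact_force": force on the tool from outside, world axes, zero at the start; "moment": the same for the moment, N m; "opening": finger opening in m.
Only numpy, scipy, OpenCV 4.12 (cv2) and the standard library are available. Lean on these libraries where they do the work, as an engineer would, in place of code of your own. Each camera call takes 0.05 s, during which the arm holds its last target.

### The job

Clear the cutting mat: with your fingertips, sweep the three white foam-board offcuts along the mat into the blue scrap pan until each lies well inside it, past the front ends of its side walls. Only push them along; do not pick them up. Leave everything else where it is.

Things in the scene. Friction and masses are not known exactly. Their poses are not given: they have to be found in the camera images.
- pan: Blue scrap pan like a dustpan without a handle, fixed in place. Origin: centre of its underside, on the mat's top; x runs from the open mouth to the back wall, y across, z up. Inside: x -60 mm (mouth, front ends of the side walls) to +60 mm, y -100 to +100 mm. Walls 4 mm thick, 40 mm high; floor 2 mm thick; a gentle ramp from x -86 to -60 mm leads up to it.
- mat: Black cutting mat with a pale grid, 600 by 900 mm, 3 mm thick, fixed on the table under all the work: its top is 3 mm above the table. Origin: centre of its underside.
- offcut_disc: White rigid foam-board offcut, a disc 44 mm in diameter and 15 mm thick, about 15 g, lying loose and flat on the mat. Origin: centre of its underside, z up.
- offcut_bar: White rigid foam-board offcut, a rectangle 50 mm (its x) by 30 mm (its y), 15 mm thick, about 15 g, lying loose and flat on the mat. Origin: centre of its underside, z up.
- offcut_ell: White rigid foam-board offcut, an L that fills a 45 by 45 mm square except for one 25 by 25 mm corner (its +x, +y corner); legs 20 mm wide, 15 mm thick, about 15 g, lying loose and flat on the mat. Origin: centre of that 45 mm square, on the underside, z up.
- knife: Dark blue craft knife lying on the mat, 142 mm long, 14 mm wide, 12 mm high; origin on its underside near mid-length, x along it towards the blade (from -68 to +74 mm). Leave it alone.
- tape: Roll of tan masking tape lying flat on the mat, 80 mm in diameter, 24 mm high; origin at the centre of its underside. Leave it alone.
- weight: Small brass weight standing on the mat, 36 mm in diameter, 34 mm high; origin at the centre of its underside. Leave it alone.
- model: White open model box, 90 by 90 mm and 65 mm high, standing on the mat; origin at the centre of its underside. Leave it alone.
- tube: Paper tube standing on end on the mat, 42 mm in diameter, 120 mm high; origin at the centre of its underside. Leave it alone.
- glue: White glue bottle with an orange cap standing on the mat, 48 mm in diameter, 130 mm high; origin at the centre of its underside. Leave it alone.
- case: Orange plastic case lying on the mat, 75 by 110 mm, 38 mm high; origin at the centre of its underside. Leave it alone.
- gluegun: Yellow glue gun lying on its side on the table beside the mat, about 170 by 126 mm, 36 mm high; origin on its underside, in the barrel. Leave it alone.

How it is judged:
By the outcome, as a careful person would: the job done as asked, in the order asked, and still so for the second after the job is handed in, with the robot touching nothing.
It also fails if it takes over 72 s, if anything falls off the work surface, if the arm or the gripper's body presses on something with over 40 N, if the wrist force passes 120 N, or if a joint passes its speed limit or range.

## Working session

There is one attempt and no reset: what is moved stays moved. The work goes in short steps, Python scripts to look and compute and a tool call to move; the robot and the scene stay as the last step left them, time stands still between calls to the robot, and variables do not carry over. Pictures are saved under pics/ and viewed, and the job is handed in when it is done.

Besides the shell and the picture viewer there is one more tool, called after ">>>" as name(argument=value, ...) on one line, values as JSON. play_rows: Moves the arm, as the interface text tells. Its arguments: {"type":"object","properties":{"commands":{"type":"array","items":{"type":"array","items":{"type":"number"}}}},"required":["commands"]}

```bash
mkdir -p pics; cat > h.py <<'E'
import numpy as np, cv2
from bench import r, eyes, workorder
def snap(cam,name):
    c=eyes.capture(cam); cv2.imwrite(f'pics/{name}.png',c['frame'][:,:,::-1]); np.savez(f'pics/{name}.npz',**{k:c[k] for k in c}); return c
def ray(c,u,v,z):
    T=np.array(c['pose']); d=T[:3,:3]@np.array([(u-c['cx'])/c['fx'],(v-c['cy'])/c['fy'],1]); o=T[:3,3]
    return o+d*(z-o[2])/d[2]
E
python3 - <<'E'
from h import *
print(r.read_state())
for n in ('top','side'):
    c=snap(n,n+'0'); print(n,c['fx'],c['cx'],c['cy'],np.round(c['pose'],3).tolist())
E
```

```text
{'clock': 0.0, 'joint_positions': array([-1.40598995e+00,  3.42698498e-01,  1.52499683e+00,  7.34163789e-06,
        1.27541526e+00, -1.46037871e-01]), 'joint_vel': array([0.00047873, 0.00270401, 0.00061945, 0.00121435, 0.00110137,
       0.00048101]), 'tau': array([ 2.29614139e-03, -4.33680224e+01, -2.46012872e+01, -2.93405492e-05,
        7.77832756e-03,  1.87186834e-05]), 'ee_pos': array([ 0.16050818, -0.49939174,  0.19624563]), 'tcp_rot': array([-3.14009191e+00, -2.27833461e-04,  3.10841933e-01]), 'contact_force': array([ 0.86296308,  0.21596654, -0.26214285]), 'moment': array([ 0.03609742,  0.04988904, -0.03544486]), 'opening': 0.08547336913098491}
top 547.9249354206682 328.1234446946661 237.57544670274729 [[-0.124, -0.972, 0.2, 0.434], [-0.992, 0.122, -0.02, -0.078], [-0.005, -0.201, -0.98, 1.091], [0.0, 0.0, 0.0, 1.0]]
side 617.3446748525571 322.72652627602344 231.3373143732857 [[0.936, -0.246, 0.254, 0.245], [-0.353, -0.604, 0.715, -1.194], [-0.022, -0.758, -0.652, 1.051], [0.0, 0.0, 0.0, 1.0]]
```

View pics/top0.png

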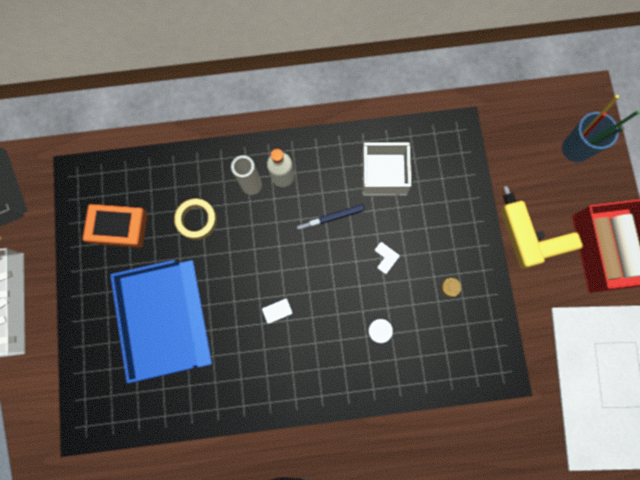

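View pics/side0.png

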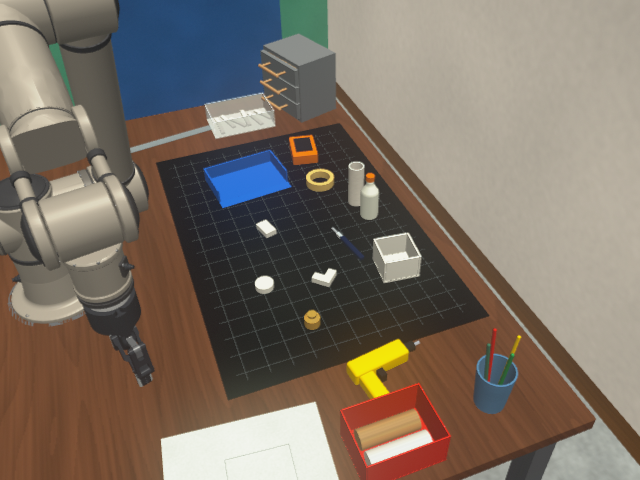

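The top view shows the pan's mouth edge at about column 180–210, opening to the right (world −y). The bar is at (277,311), the ell at (387,258), the disc at (380,331) and the weight at (452,287). The knife (330,217) and the box (387,168) are farther out. Next I'll measure them.

```bash
cat >> h.py <<'E'
def offcuts(c, roi=None):
    f=c['frame'].astype(int); m=((f.min(2)>150)&(f.max(2)-f.min(2)<40)).astype(np.uint8)
    out=[]
    cs,_=cv2.findContours(m,cv2.RETR_EXTERNAL,cv2.CHAIN_APPROX_NONE)
    for k in cs:
        if cv2.contourArea(k)<100: continue
        P=np.array([ray(c,u,v,0.018)[:2] for u,v in k[:,0,:]])*1000
        if P[:,0].min()<200 or P[:,0].max()>900 or abs(P[:,1]).max()>600: continue
        pf=P.astype(np.float32); A=cv2.contourArea(pf)
        if A<500 or A>4000: continue
        M=cv2.moments(pf); out.append((A,M['m10']/M['m00'],M['m01']/M['m00'],cv2.minAreaRect(pf),pf))
    return out
E
python3 - <<'E'
from h import *
c=dict(np.load('pics/top0.npz'))
for o in offcuts(c):
    print(np.round(o[:3],1),np.round(o[3][0],1),np.round(o[3][1],1),round(o[3][2],1))
    print(cv2.approxPolyDP(o[4],6,True)[:,0].round().tolist())
f=c['frame'][:,:,::-1]; hsv=cv2.cvtColor(np.ascontiguousarray(f),cv2.COLOR_BGR2HSV)
def mask(lo,hi): return cv2.inRange(hsv,np.array(lo),np.array(hi))
b=mask((100,120,60),(125,255,255)); b[:, 250:]=0
cs=max(cv2.findContours(b,0,2)[0],key=cv2.contourArea); ap=cv2.approxPolyDP(cs,5,True)[:,0]
for u,v in ap: print('pan',u,v,np.round(ray(c,u,v,.003)*1000)[:2],np.round(ray(c,u,v,.043)*1000)[:2])
for n,u,v,z in [('weight',452,287,.037),('knifetip',299,228,.008),('knifetail',363,207,.012),('tape',195,218,.027),('boxl',364,194,.003),('boxr',409,194,.003),('matcorner',61,455,.003),('mat',531,395,.003),('mat',478,108,.003),('glue',288,182,.003),('tube',254,190,.003)]:
    print(n,np.round(ray(c,u,v,z)*1000)[:2])
d=c['depth']; T=c['pose']
def P(u,v):
    z=d[v,u]; p=T@np.array([(u-c['cx'])/c['fx']*z,(v-c['cy'])/c['fy']*z,z,1]); return (p*1000).round()[:3]
for u,v in [(277,311),(380,331),(380,265),(452,287),(155,330),(190,320),(203,320),(240,330)]: print(u,v,P(u,v))
E
```

```text
[1567.7  458.7 -177. ] [ 458.7 -177.3] [44.6 43.8] 82.9
[[481.0, -174.0], [475.0, -161.0], [455.0, -154.0], [443.0, -160.0], [436.0, -181.0], [461.0, -200.0], [477.0, -191.0]]
[1551.8  521.5   17.7] [521.5  17.7] [32.4 52.5] 15.8
[[542.0, -3.0], [528.0, 46.0], [502.0, 39.0], [513.0, -9.0]]
[1519.9  599.9 -208.9] [ 599.8 -202.6] [47.5 47.9] 45.7
[[631.0, -201.0], [620.0, -190.0], [600.0, -203.0], [580.0, -190.0], [568.0, -204.0], [601.0, -235.0]]
[1618.9  824.5   57. ] [824.9  57. ] [45.5 45.8] 40.0
[[848.0, 51.0], [845.0, 68.0], [829.0, 80.0], [816.0, 79.0], [801.0, 62.0], [815.0, 36.0], [835.0, 36.0]]
[969.6 815.1 -20.1] [817.6 -19.3] [39.6 46.9] 8.5
[[836.0, -37.0], [839.0, -31.0], [815.0, -18.0], [835.0, 1.0], [806.0, -1.0], [797.0, -18.0], [808.0, -38.0]]
pan 192 260 [645. 178.] [637. 168.]
pan 110 274 [637. 343.] [629. 328.]
pan 127 383 [421. 320.] [421. 305.]
pan 211 364 [436. 156.] [436. 148.]
weight [ 523. -324.]
knifetip [682. -44.]
knifetail [ 708. -178.]
tape [724. 160.]
boxl [ 738. -185.]
boxr [ 726. -277.]
matcorner [305. 450.]
mat [ 303. -447.]
mat [ 896. -451.]
glue [783. -32.]
tube [775.  40.]
277 311 [520.  17.  22.]
380 331 [ 458. -176.   19.]
380 265 [ 585. -194.   21.]
452 287 [ 523. -325.   34.]
155 330 [514. 259.   8.]
190 320 [526. 191.   3.]
203 320 [522. 165.   5.]
240 330 [494.  94.   6.]
```

```bash
python3 - <<'E'
import cv2
a=cv2.imread('pics/top0.png')[190:400,100:480]; cv2.imwrite('pics/crop0.png',cv2.resize(a,None,fx=2.1,fy=2.1,interpolation=cv2.INTER_CUBIC))
E
```

```text
(no output)
```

View pics/crop0.png

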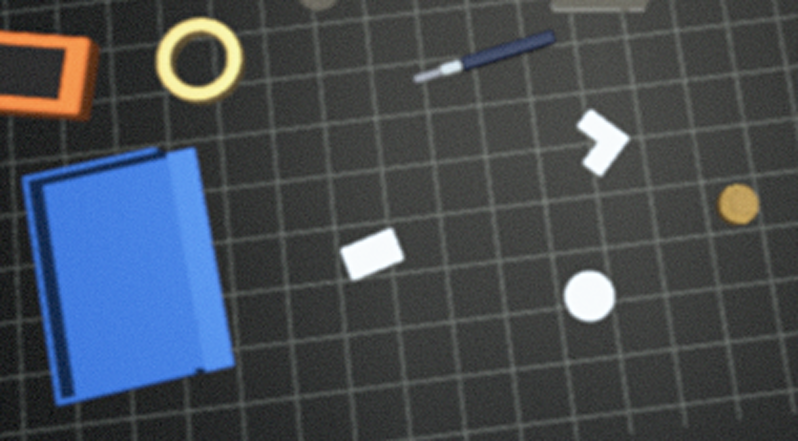

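```bash
cat >> h.py <<'E'
from scipy.spatial.transform import Rotation as Ro
def to(xyz,yaw):
    s=r.read_state(); R=Ro.from_euler('xyz',s['tcp_rot']).as_matrix()
    d=R.T@(np.array(xyz)-s['ee_pos']*1000); y0=np.degrees(np.arctan2(R[1,0],R[0,0]))
    print('shift',d.round(1),'spin',round(-(yaw-y0),1),'now',(s['ee_pos']*1000).round(1),round(y0,1),'F',s['contact_force'].round(1),'gap',round(s['opening']*1000,1),'t',round(s['clock'],2))
E
python3 -c "
from h import *
to((523,-50,120),90)"
```

```text
shift [ 482.5 -316.9   76.8] spin -72.2 now [ 160.5 -499.4  196.3] 17.8 F [ 0.6  0.2 -0.3] gap 86.0 t 0.1
```

>>> play_rows(commands=[[482,-317,76,-72,220],[482,-317,76,-72,220],[482,-317,76,-72,220],[482,-317,76,-72,220],[482,-317,76,-72,220],[482,-317,76,-72,220],[482,-317,76,-72,220],[482,-317,76,-72,220],[482,-317,76,-72,220],[482,-317,76,-72,220],[482,-317,76,-72,220],[482,-317,76,-72,220],[482,-317,76,-72,220],[482,-317,76,-72,220]])

```text
clock: 1.85
ee_pos: [0.5222, -0.0511, 0.1212]
tcp_rot: [3.141, -0.001, 1.566]
contact_force: [-0.4, 0.0, -0.4]
opening: 0.0114
```

```bash
python3 -c "
from h import *
to((523,-50,9),90); snap('wrist','w1'); snap('top','top1')
for o in offcuts(dict(np.load('pics/top1.npz'))): print(np.round(o[:3],1))"
```

```text
shift [  1.    0.8 112.2] spin -0.3 now [522.2 -51.1 121.2] 89.7 F [-0.4  0.  -0.4] gap 11.4 t 1.85
[1383.   342.1  -62.3]
[1326.3  393.8  144.3]
[1563.9  458.7 -177. ]
[965.9 516.   23.3]
[1263.7  579.2 -120.2]
[1217.9  625.8   63.4]
[1510.   600.  -208.9]
[1616.7  824.6   57. ]
[963.  815.3 -20. ]
```

View pics/w1.png

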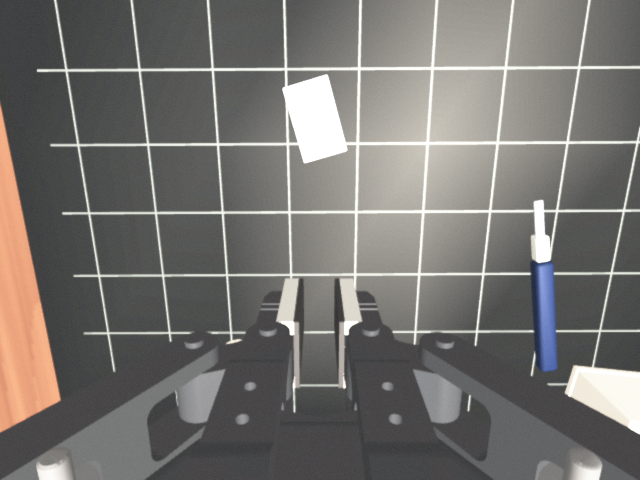

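The wrist view looks along +y. The bar at (315,118) is straight ahead of the fingertips at (290–345,285), and the knife is well to the right. I'll go down.

>>> play_rows(commands=[[1,1,50,0,220],[1,1,100,0,220],[1,1,111,0,220],[1,1,112,0,220],[1,1,112,0,220]])

```text
clock: 2.58
ee_pos: [0.5247, -0.05, 0.0108]
tcp_rot: [3.138, -0.0, 1.566]
contact_force: [0.2, 0.2, 1.0]
opening: 0.0117
```

```bash
python3 -c "
from h import *
to((534,228,9),90); snap('wrist','w2'); snap('side','s2')"
```

```text
shift [278.   8.   2.] spin -0.3 now [524.7 -50.   10.8] 89.7 F [0.2 0.2 1. ] gap 11.7 t 2.58
```

View pics/w2.png

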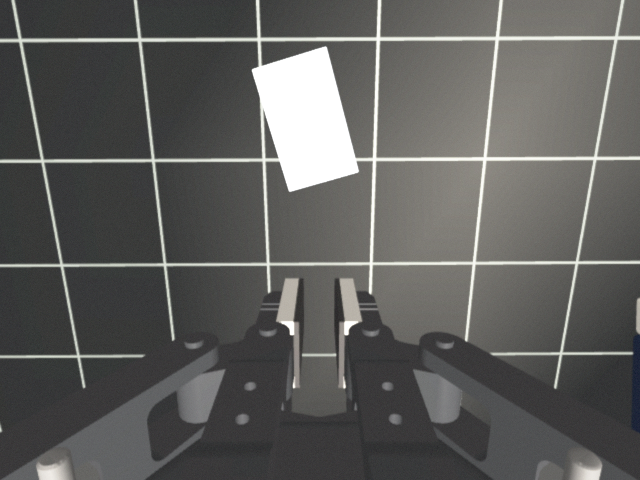

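View pics/s2.png

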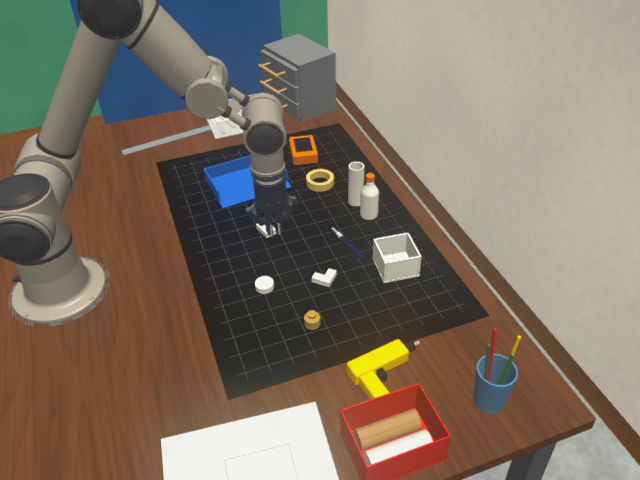

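The bar's rear end at (290–357,175–190) is centred on the finger gap at (300–340,285). I'll push it partway and check.

>>> play_rows(commands=[[12,1,1.5,0,220],[24,2,1.5,0,220],[36,2,1.5,0,220],[48,2,1.5,0,220],[60,3,1.5,0,220],[72,3,1.5,0,220],[84,3,1.5,0,220],[96,4,1.5,0,220],[108,4,1.5,0,220],[120,4,1.5,0,220]])

```text
clock: 3.92
ee_pos: [0.529, 0.0709, 0.0093]
tcp_rot: [3.138, -0.0, 1.566]
contact_force: [0.0, -1.1, -1.0]
opening: 0.0116
```

```bash
python3 -c "
from h import *
to((534,230,9),90); snap('wrist','w3')"
```

```text
shift [159.1   4.3   0.4] spin -0.2 now [529.   70.9   9.3] 89.8 F [ 0.  -1.1 -1. ] gap 11.6 t 3.92
```

View pics/w3.png

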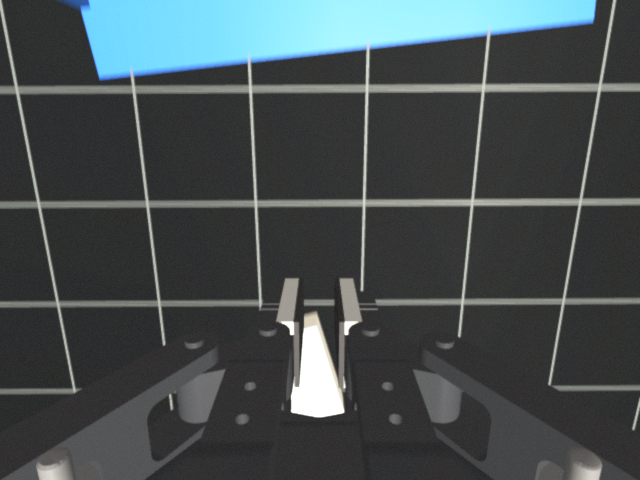

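The wrist view no longer shows the bar ahead. There is something white between the fingers at (320,370), so I'll check the other cameras.

```bash
python3 -c "
from h import *
c=snap('side','s3'); a=c['frame'][150:300,180:380,::-1]; cv2.imwrite('pics/s3c.png',cv2.resize(a,None,fx=4,fy=4,interpolation=cv2.INTER_CUBIC))
c=snap('top','t3'); a=c['frame'][230:380,180:380,::-1]; cv2.imwrite('pics/t3c.png',cv2.resize(a,None,fx=4,fy=4,interpolation=cv2.INTER_CUBIC))"
```

```text
(no output)
```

View pics/s3c.png

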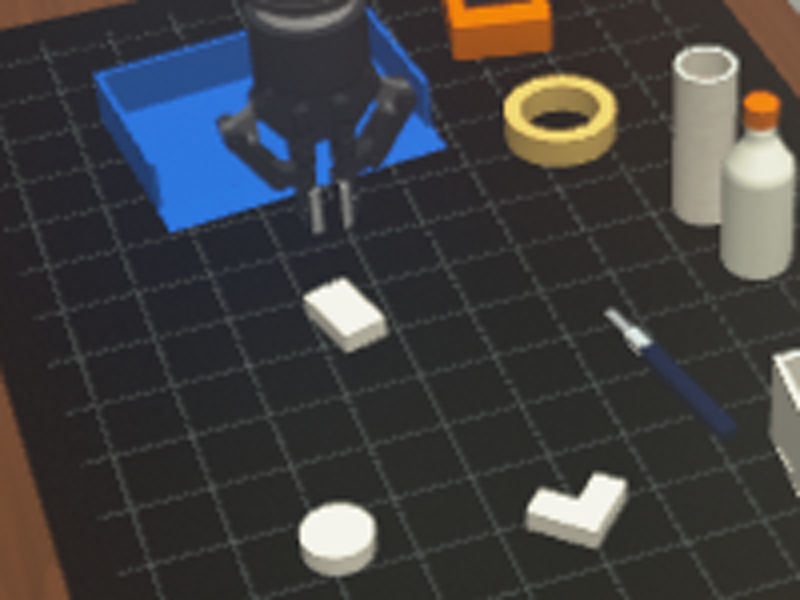

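View pics/t3c.png

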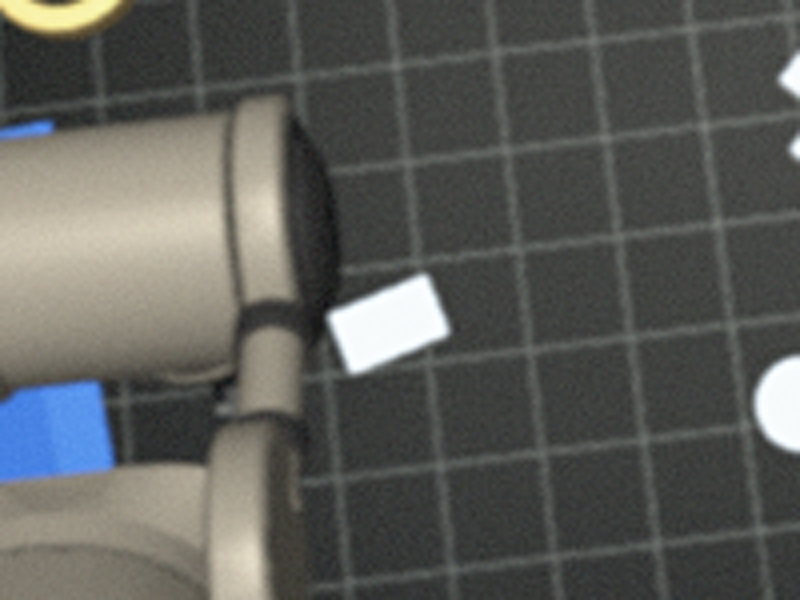

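The bar didn't move: the tips passed over it, so they are higher than I assumed. I'll measure the tip height from depth.

```bash
python3 -c "
from h import *
c=dict(np.load('pics/s3.npz')); T=c['pose']; d=c['depth']
for u in (258,259,260,266,267,268):
  for v in (198,202,205,206,207,209):
    z=d[v,u]; p=T@np.array([(u-c['cx'])/c['fx']*z,(v-c['cy'])/c['fy']*z,z,1]); print(u,v,(p[:3]*1000).round())
"
```

```text
258 198 [517.  64.  75.]
258 202 [514.  57.  68.]
258 205 [514.  60.  56.]
258 206 [514.  63.  50.]
258 207 [514.  64.  46.]
258 209 [523. 110.   2.]
259 198 [518.  56.  81.]
259 202 [518.  63.  62.]
259 205 [516.  57.  58.]
259 206 [517.  63.  50.]
259 207 [515.  58.  50.]
259 209 [525. 106.   5.]
260 198 [541. 152.   5.]
260 202 [520.  59.  65.]
260 205 [519.  60.  54.]
260 206 [519.  60.  51.]
260 207 [519.  63.  46.]
260 209 [528. 107.   4.]
266 198 [537.  61.  71.]
266 202 [535.  58.  60.]
266 205 [535.  60.  49.]
266 206 [533.  54.  51.]
266 207 [546. 110.   3.]
266 209 [543. 101.   3.]
267 198 [541.  65.  67.]
267 202 [539.  61.  58.]
267 205 [537.  59.  50.]
267 206 [538.  64.  42.]
267 207 [549. 109.   3.]
267 209 [547. 104.  -0.]
268 198 [543.  63.  68.]
268 202 [541.  61.  57.]
268 205 [553. 115.   4.]
268 206 [553. 115.   0.]
268 207 [552. 112.  -1.]
268 209 [550. 105.  -2.]
```

```bash
python3 -c "
from h import *
for n in ('w1','w2','w3'):
  c=dict(np.load(f'pics/{n}.npz')); T=c['pose']; d=c['depth']
  print(n,(T[:3,3]*1000).round(), T[:3,2].round(2))
  for u,v in [(200,230),(450,200),(150,100),(290,281),(345,281),(296,326),(350,324),(320,360),(320,400),(315,118)]:
    z=d[v,u]; p=T@np.array([(u-c['cx'])/c['fx']*z,(v-c['cy'])/c['fy']*z,z,1]); print(u,v,round(float(z),3),(p[:3]*1000).round())
s=r.read_state();print(s['joint_positions'].round(3),s['ee_pos'],s['tcp_rot'],s['contact_force'])
"
```

```text
w1 [522.  15. 299.] [-0.   -0.26 -0.96]
200 230 0.306 [432. -64.   4.]
450 200 0.3 [620. -42.   3.]
150 100 0.28 [406.  30.   5.]
290 281 0.147 [512. -41. 162.]
345 281 0.148 [532. -42. 161.]
296 326 0.116 [516. -41. 194.]
350 324 0.116 [531. -41. 194.]
320 360 0.336 [ 523. -177.    3.]
320 400 0.344 [ 522. -215.    5.]
315 118 0.268 [520.  17.  20.]
w2 [524.  17. 188.] [ 0.   -0.26 -0.96]
200 230 0.192 [468. -33.   3.]
450 200 0.187 [586. -19.   4.]
150 100 0.177 [451.  25.   2.]
290 281 0.146 [514. -40.  52.]
345 281 0.146 [534. -40.  52.]
296 326 0.117 [518. -41.  83.]
350 324 0.117 [534. -41.  83.]
320 360 0.21 [ 525. -104.    4.]
320 400 0.216 [ 525. -128.    4.]
315 118 0.164 [524.  17.  18.]
w3 [529. 137. 187.] [ 0.   -0.26 -0.96]
200 230 0.189 [474.  88.   4.]
450 200 0.186 [590. 102.   4.]
150 100 0.175 [456. 146.   3.]
290 281 0.147 [518.  81.  50.]
345 281 0.146 [538.  81.  51.]
296 326 0.118 [522.  79.  80.]
350 324 0.116 [538.  81.  82.]
320 360 0.19 [529.  29.  20.]
320 400 0.197 [529.   6.  18.]
315 118 0.176 [528. 138.   4.]
[-1.100e-02  5.790e-01  1.728e+00  1.000e-03  8.310e-01 -8.000e-03] [0.52900135 0.0706914  0.00927605] [ 3.13843053e+00 -4.12856549e-04  1.56760965e+00] [-0.19341233  0.14355033 -0.34150839]
```

Both cameras put the fingertips at z ≈ 45–50 mm while the state reads 9 mm. Wrist-camera depths on the mat come out right at 3–4 mm, so I'll go by the cameras for height. Before going lower I'll map the gripper's profile.

```bash
python3 -c "
from h import *
c=dict(np.load('pics/w2.npz')); T=c['pose']; d=c['depth'].astype(float)
v,u=np.mgrid[0:480,0:640]; z=d
P=np.stack([(u-c['cx'])/c['fx']*z,(v-c['cy'])/c['fy']*z,z,np.ones_like(z)],-1)@T.T*1000
ok=(d>0)&(P[...,2]>28)
Q=P[ok][:,:3]-np.array([524.7,-50,10.8])
for lo in range(-110,110,10):
  m=(Q[:,0]>=lo)&(Q[:,0]<lo+10)
  if m.sum()>10: q=Q[m]; print(lo, m.sum(),'zmin',np.percentile(q[:,2],1).round(),'zmax',q[:,2].max().round(),'y',np.percentile(q[:,1],[1,99]).round())
c=dict(np.load('pics/s3.npz')); T=c['pose']; d=c['depth'].astype(float); z=d
P=np.stack([(u-c['cx'])/c['fx']*z,(v-c['cy'])/c['fy']*z,z,np.ones_like(z)],-1)@T.T*1000
Q=P[...,:3]-np.array([529,70.7,9.3])
ok=(d>0)&(Q[...,2]>25)&(abs(Q[...,0])<110)&(abs(Q[...,1])<75)
Q=Q[ok]
print('side')
for lo in range(-110,110,10):
  m=(Q[:,0]>=lo)&(Q[:,0]<lo+10)
  if m.sum()>3: q=Q[m]; print(lo, m.sum(),'zmin',np.percentile(q[:,2],[0,5]).round(),'y',np.percentile(q[:,1],[1,99]).round())
"
```

```text
-60 2554 zmin 104.0 zmax 127.0 y [10. 13.]
-50 8583 zmin 90.0 zmax 126.0 y [-8. 13.]
-40 7205 zmin 83.0 zmax 112.0 y [-10.  13.]
-30 2646 zmin 77.0 zmax 127.0 y [-7. 12.]
-20 9180 zmin 45.0 zmax 134.0 y [ 6. 20.]
-10 7063 zmin 41.0 zmax 134.0 y [-10.  20.]
0 7512 zmin 41.0 zmax 134.0 y [-10.  19.]
10 8400 zmin 45.0 zmax 134.0 y [ 6. 20.]
20 3084 zmin 77.0 zmax 127.0 y [-9. 12.]
30 7786 zmin 83.0 zmax 120.0 y [-10.  13.]
40 8109 zmin 92.0 zmax 127.0 y [-8. 12.]
50 2104 zmin 105.0 zmax 127.0 y [10. 12.]
side
-110 264 zmin [401. 411.] y [-64.  -2.]
-100 240 zmin [406. 413.] y [-64.  48.]
-90 222 zmin [401. 413.] y [-65.  51.]
-80 146 zmin [395. 406.] y [-66.  54.]
-70 86 zmin [113. 123.] y [-64.  47.]
-60 132 zmin [ 99. 109.] y [-65.  47.]
-50 400 zmin [ 81. 104.] y [-67.  50.]
-40 600 zmin [ 78. 101.] y [-67.  48.]
-30 611 zmin [44. 85.] y [-71.  49.]
-20 596 zmin [32. 61.] y [-72.  52.]
-10 492 zmin [ 49. 126.] y [-73.  49.]
0 564 zmin [33. 56.] y [-73.  49.]
10 449 zmin [38. 77.] y [-72.  48.]
20 362 zmin [73. 88.] y [-67.  51.]
30 209 zmin [81. 91.] y [-65.  48.]
40 67 zmin [88. 96.] y [-56.  47.]
50 34 zmin [109. 111.] y [-16.  12.]
```

The tips sit about 38 mm above the reported TCP, and the wider knuckles are about 39 mm above the tips, which clears the 40 mm walls. I'll go back behind the bar and down in stages.

>>> play_rows(commands=[[-60,-3,0,0,220],[-120,-6,0,0,220],[-121,-6,10,0,220],[-121,-6,25,0,220],[-121,-6,28,0,220],[-121,-6,28,0,220]])

```text
clock: 4.82
ee_pos: [0.5224, -0.049, -0.0193]
tcp_rot: [3.14, -0.001, 1.569]
contact_force: [0.2, -0.1, -0.4]
opening: 0.0116
```

```bash
cat >> h.py <<'E'
def tips(n):
    c=snap('wrist',n); T=c['pose']; z=c['depth'].astype(float); v,u=np.mgrid[0:480,0:640]
    P=(np.stack([(u-c['cx'])/c['fx']*z,(v-c['cy'])/c['fy']*z,z,np.ones_like(z)],-1)@T.T*1000)[...,:3]
    for a,b in ((285,298),(339,352)):
        q=P[274:300,a:b]; q=q[(q[...,1]>r.read_state()['ee_pos'][1]*1000-15)]
        rows=[P[vv,(a+b)//2].round() for vv in range(276,290,2)]
        print([x.tolist() for x in rows])
    return c
E
python3 -c "
from h import *
to((523,-50,-27),90); tips('w4'); c=snap('side','s4'); a=c['frame'][150:300,180:380,::-1]; cv2.imwrite('pics/s4c.png',cv2.resize(a,None,fx=4,fy=4,interpolation=cv2.INTER_CUBIC))"
```

```text
shift [-1.   0.5  7.7] spin -0.1 now [522.4 -49.  -19.3] 89.9 F [ 0.2 -0.1 -0.4] gap 11.6 t 4.83
[[511.0, -44.0, 3.0], [511.0, -45.0, 3.0], [512.0, -38.0, 22.0], [512.0, -39.0, 22.0], [512.0, -38.0, 26.0], [513.0, -39.0, 26.0], [513.0, -39.0, 28.0]]
[[533.0, -44.0, 4.0], [533.0, -45.0, 3.0], [532.0, -39.0, 20.0], [532.0, -38.0, 23.0], [532.0, -39.0, 25.0], [532.0, -39.0, 26.0], [531.0, -39.0, 29.0]]
```

View pics/w4.png

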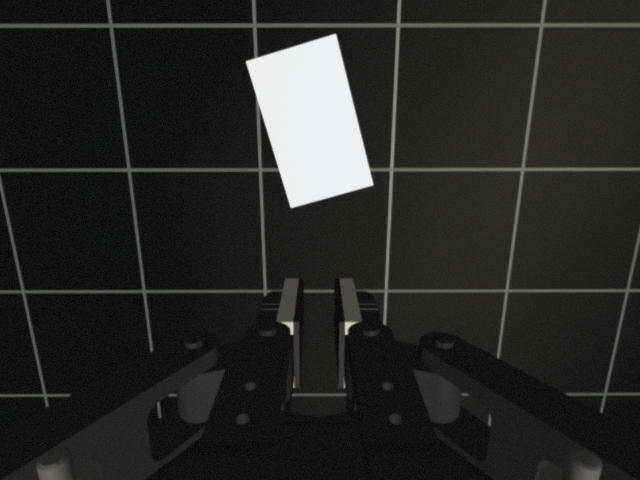

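View pics/s4c.png

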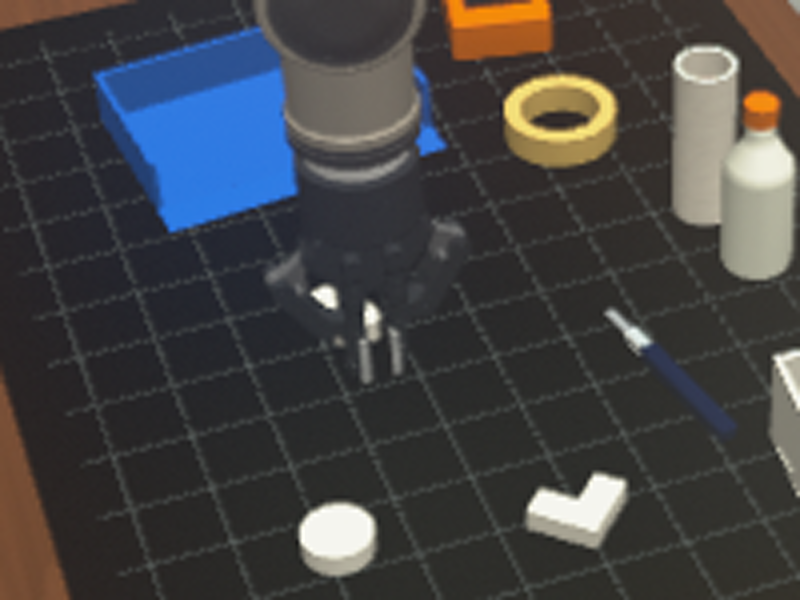

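With the reading at −19, the wrist camera puts the tips at z ≈ 20 mm, an offset of about 39 mm. I'll go down 10 mm more and check.

>>> play_rows(commands=[[-1,0,5,0,220],[-1,0,10,0,220],[-1,0,10,0,220]])

```text
clock: 5.3
ee_pos: [0.5226, -0.0503, -0.0291]
tcp_rot: [3.139, -0.001, 1.569]
contact_force: [-0.1, -0.1, -0.2]
opening: 0.0116
```

```bash
python3 -c "
from h import *
to((523,-50,-29),90); tips('w5')"
```

```text
shift [ 0.3  0.4 -0.1] spin -0.1 now [522.6 -50.3 -29.1] 89.9 F [-0.1 -0.1 -0.2] gap 11.6 t 5.3
[[512.0, -41.0, 4.0], [512.0, -43.0, 3.0], [512.0, -40.0, 11.0], [512.0, -40.0, 12.0], [513.0, -40.0, 15.0], [513.0, -40.0, 16.0], [513.0, -40.0, 18.0]]
[[533.0, -41.0, 4.0], [533.0, -42.0, 3.0], [532.0, -40.0, 12.0], [532.0, -40.0, 13.0], [532.0, -40.0, 15.0], [532.0, -40.0, 17.0], [532.0, -40.0, 18.0]]
```

>>> play_rows(commands=[[12,0,1.5,0,220],[24,0,1.5,0,220],[36,0,1.5,0,220],[48,1,1.5,0,220],[60,1,1.5,0,220],[72,2,1.5,0,220],[84,2,1.5,0,220],[96,3,1.5,0,220],[108,3,1.5,0,220],[120,4,1.5,0,220]])

```text
clock: 6.6
ee_pos: [0.5269, 0.0704, -0.0304]
tcp_rot: [3.139, -0.001, 1.569]
contact_force: [0.7, -0.1, 1.0]
opening: 0.012
```

```bash
python3 -c "
from h import *
to((534,236,-29),90); tips('w6')"
```

```text
shift [165.6   6.8  -1.3] spin -0.1 now [526.9  70.4 -30.4] 89.9 F [ 0.7 -0.1  1. ] gap 12.0 t 6.6
[[517.0, 86.0, 19.0], [517.0, 85.0, 19.0], [517.0, 84.0, 18.0], [517.0, 84.0, 20.0], [517.0, 83.0, 18.0], [517.0, 82.0, 19.0], [517.0, 81.0, 18.0]]
[[536.0, 85.0, 18.0], [536.0, 85.0, 19.0], [536.0, 84.0, 19.0], [536.0, 84.0, 19.0], [536.0, 83.0, 19.0], [536.0, 82.0, 19.0], [536.0, 82.0, 19.0]]
```

View pics/w6.png

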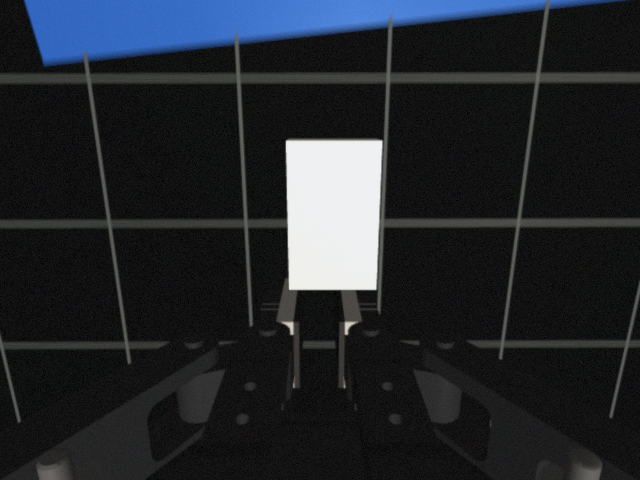

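The bar is now square to the push, with its rear edge at (288–378,290) against both tips. I'll carry on into the pan.

>>> play_rows(commands=[[12,1,0,0,220],[24,2,0,0,220],[36,3,0,0,220],[48,3,-1,0,220],[60,4,-1,0,220],[72,4,-2,0,220],[84,4,-2,0,220],[96,5,-2,0,220],[108,5,-2,0,220],[120,6,-2,0,220],[132,6,-2,0,220],[144,7,-2,0,220],[156,7,-2,0,220],[166,7,-2,0,220],[166,7,-2,0,220]])

```text
clock: 8.52
ee_pos: [0.5341, 0.2383, -0.0282]
tcp_rot: [3.138, -0.001, 1.571]
contact_force: [0.3, 0.3, 0.1]
opening: 0.0118
```

```bash
python3 -c "
from h import *
to((534,236,-29),90); tips('w7')"
```

```text
shift [-2.3 -0.1  0.8] spin -0.0 now [534.1 238.3 -28.2] 90.0 F [0.3 0.3 0.1] gap 11.8 t 8.53
[[525.0, 254.0, 21.0], [524.0, 253.0, 20.0], [524.0, 252.0, 21.0], [524.0, 251.0, 20.0], [525.0, 251.0, 22.0], [524.0, 250.0, 21.0], [524.0, 248.0, 19.0]]
[[543.0, 254.0, 21.0], [543.0, 253.0, 21.0], [543.0, 252.0, 21.0], [543.0, 251.0, 21.0], [543.0, 251.0, 21.0], [543.0, 250.0, 21.0], [543.0, 249.0, 20.0]]
```

View pics/w7.png

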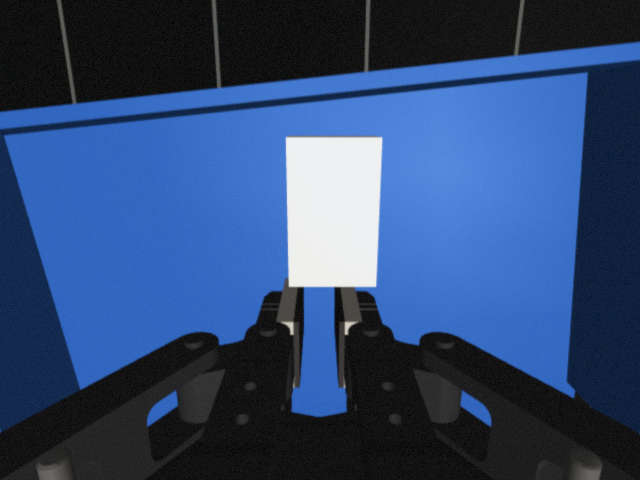

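The bar is fully inside: its rear edge is at y ≈ 250, past the mouth at y ≈ 193. I'll back off and lift away, then go behind the ell with a wider gap so its corner seats between the tips.

>>> play_rows(commands=[[-15,0,-2,0,220],[-30,0,-30,0,220],[-60,10,-90,0,172],[-120,20,-98,0,172],[-180,30,-98,0,172],[-240,35,-98,0,172],[-300,40,-98,0,172],[-360,50,-98,0,172],[-420,60,-98,0,172],[-480,67,-98,0,172],[-503,67,-98,0,172],[-503,67,-60,0,172],[-503,67,-28,0,172],[-503,67,-28,0,172]])

```text
clock: 10.32
ee_pos: [0.5982, -0.2642, -0.003]
tcp_rot: [-3.139, -0.004, 1.57]
contact_force: [-0.1, 1.1, -0.1]
opening: 0.0277
```

```bash
python3 -c "
from h import *
to((601,-265,-30),90); tips('w8')
for o in offcuts(snap('top','t8')): print(np.round(o[:3],1),cv2.approxPolyDP(o[4],6,True)[:,0].round().tolist())"
```

```text
shift [-0.9  2.9 27. ] spin -0.0 now [ 598.2 -264.2   -3. ] 90.0 F [-0.1  1.1 -0.1] gap 27.7 t 10.32
[[586.0, -266.0, 4.0], [586.0, -267.0, 4.0], [586.0, -268.0, 4.0], [585.0, -269.0, 2.0], [585.0, -270.0, 3.0], [585.0, -271.0, 3.0], [585.0, -271.0, 4.0]]
[[610.0, -265.0, 5.0], [610.0, -267.0, 4.0], [610.0, -268.0, 3.0], [610.0, -269.0, 3.0], [610.0, -270.0, 4.0], [610.0, -271.0, 4.0], [610.0, -272.0, 3.0]]
[1459.1  540.2  277.1] [[552.0, 251.0], [554.0, 302.0], [529.0, 303.0], [525.0, 253.0]]
[ 910.9  494.6 -366.3] [[520.0, -381.0], [523.0, -374.0], [501.0, -358.0], [471.0, -349.0], [468.0, -358.0], [480.0, -370.0]]
[ 967.1  583.8 -216.6] [[613.0, -229.0], [594.0, -210.0], [559.0, -197.0], [556.0, -208.0], [581.0, -228.0], [606.0, -236.0]]
[ 838.2  649.5 -431.8] [[678.0, -441.0], [645.0, -418.0], [625.0, -416.0], [650.0, -444.0], [670.0, -451.0]]
[ 853.4  728.4 -296.6] [[758.0, -312.0], [733.0, -288.0], [704.0, -281.0], [723.0, -305.0]]
[1621.   824.4   57. ] [[847.0, 64.0], [836.0, 77.0], [816.0, 79.0], [804.0, 68.0], [802.0, 49.0], [830.0, 34.0], [845.0, 45.0]]
[976.3 815.2 -20.1] [[836.0, -37.0], [839.0, -31.0], [815.0, -18.0], [835.0, 1.0], [806.0, -1.0], [797.0, -18.0], [808.0, -38.0]]
```

View pics/w8.png

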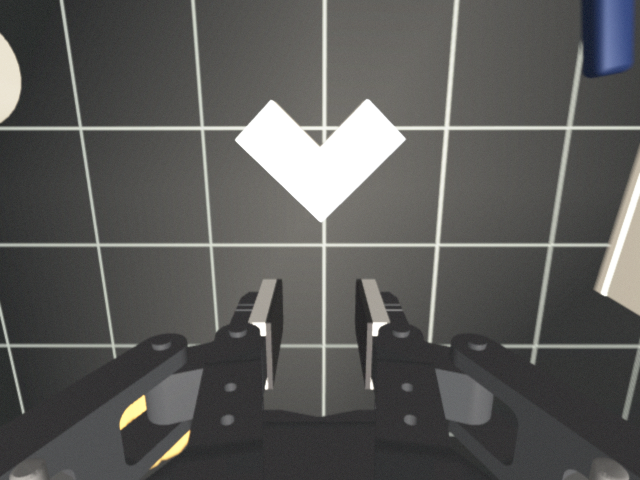

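View pics/t8.png

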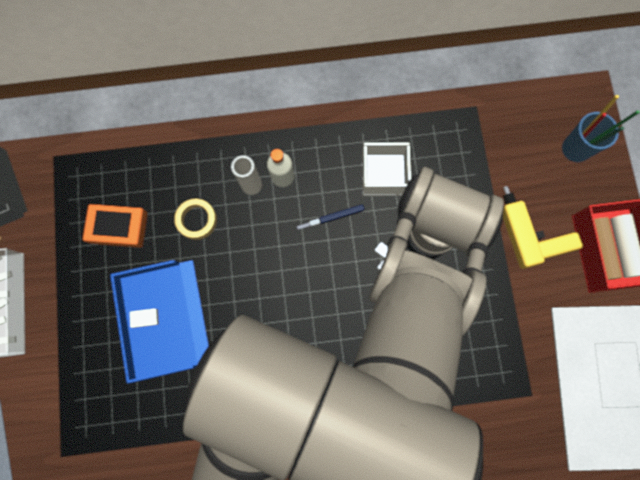

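The ell's outer corner at (322,222) lines up with the middle of the gap (270–365). The box and knife on the right, and the weight at lower left, are clear. I'll go down.

>>> play_rows(commands=[[0,0,10,0,172],[0,0,20,0,172],[0,0,27,0,172],[0,0,27,0,172]])

```text
clock: 10.92
ee_pos: [0.6005, -0.2651, -0.0274]
tcp_rot: [3.139, -0.001, 1.57]
contact_force: [-0.3, 0.4, -0.4]
opening: 0.0283
```

```bash
sed -i 's/((285,298),(339,352))/((262,278),(365,380))/' h.py; python3 -c "
from h import *
to((601,-265,-30),90); tips('w9')"
```

```text
shift [0.1 0.5 2.6] spin -0.0 now [ 600.5 -265.1  -27.4] 90.0 F [-0.3  0.4 -0.4] gap 28.3 t 10.93
[[581.0, -257.0, 3.0], [581.0, -258.0, 3.0], [583.0, -255.0, 13.0], [583.0, -255.0, 15.0], [583.0, -255.0, 16.0], [583.0, -255.0, 18.0], [584.0, -254.0, 21.0]]
[[621.0, -257.0, 4.0], [621.0, -257.0, 5.0], [620.0, -255.0, 13.0], [620.0, -255.0, 15.0], [620.0, -255.0, 15.0], [619.0, -255.0, 19.0], [619.0, -254.0, 21.0]]
```

View pics/w9.png

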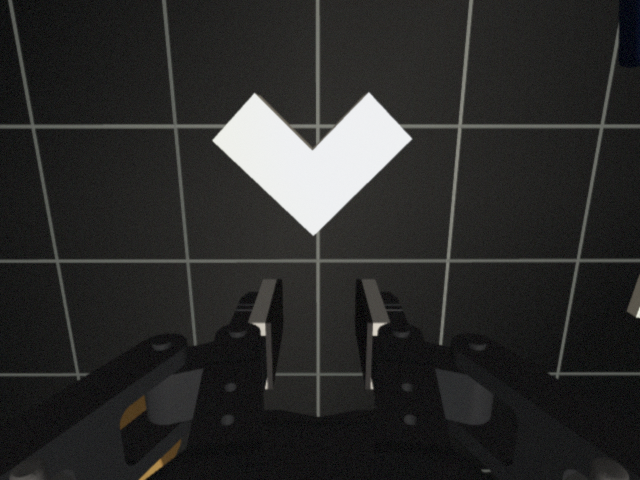

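The tips are at about 12.5 mm. I'll go 3 mm lower and push the ell straight along +y.

>>> play_rows(commands=[[8,0,3,0,172],[20,0,3,0,172],[32,0,3,0,172],[44,0,3,0,172],[58,0,3,0,172],[72,0,3,0,172],[86,0,3,0,172],[100,0,3,0,172],[114,0,3,0,172],[128,0,3,0,172],[142,0,3,0,172],[156,0,3,0,172],[170,0,3,0,172]])

```text
clock: 12.6
ee_pos: [0.6009, -0.0943, -0.0297]
tcp_rot: [3.139, -0.001, 1.57]
contact_force: [-0.6, -0.5, 0.5]
opening: 0.028
```

```bash
python3 -c "
from h import *
to((600,160,-30),90); tips('w10')"
```

```text
shift [254.3  -1.    0.5] spin -0.0 now [600.9 -94.3 -29.7] 90.0 F [-0.6 -0.5  0.5] gap 28.0 t 12.6
[[584.0, -79.0, 19.0], [584.0, -80.0, 19.0], [583.0, -84.0, 10.0], [583.0, -84.0, 12.0], [584.0, -84.0, 15.0], [583.0, -85.0, 15.0], [584.0, -84.0, 17.0]]
[[619.0, -79.0, 20.0], [619.0, -80.0, 19.0], [620.0, -84.0, 10.0], [620.0, -84.0, 12.0], [620.0, -84.0, 14.0], [620.0, -84.0, 16.0], [619.0, -84.0, 19.0]]
```

View pics/w10.png

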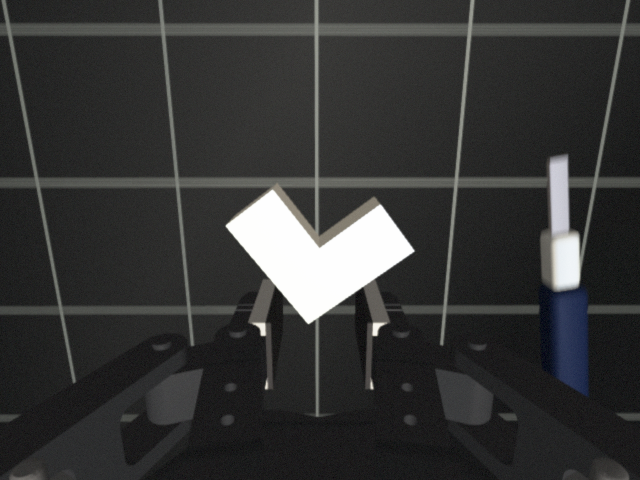

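The ell has seated in the gap (corner at (308,322)) and turned slightly. The knife is clear on the right. I'll continue to the ramp.

>>> play_rows(commands=[[12,0,0,0,172],[26,0,0,0,172],[40,0,0,0,172],[54,0,0,0,172],[68,0,0,0,172],[82,0,0,0,172],[96,0,0,0,172],[110,0,0,0,172],[124,0,0,0,172],[138,0,0,0,172],[152,0,0,0,172],[166,0,0,0,172],[180,0,0,-1,172],[194,0,0,-2,172],[208,0,0,-3,172],[220,0,0,-4,172],[220,0,0,-4,172]])

```text
clock: 14.78
ee_pos: [0.6005, 0.1284, -0.0294]
tcp_rot: [3.139, -0.002, 1.643]
contact_force: [0.0, -0.7, -0.5]
opening: 0.0275
```

```bash
python3 -c "
from h import *
to((593,242,-29),96); tips('w11')"
```

```text
shift [113.8   0.7  -0.2] spin -1.9 now [600.5 128.4 -29.4] 94.1 F [ 0.  -0.7 -0.5] gap 27.5 t 14.78
[[581.0, 136.0, 3.0], [581.0, 135.0, 3.0], [582.0, 137.0, 10.0], [582.0, 138.0, 13.0], [582.0, 138.0, 15.0], [583.0, 138.0, 18.0], [583.0, 138.0, 19.0]]
[[620.0, 139.0, 4.0], [620.0, 138.0, 4.0], [619.0, 140.0, 11.0], [619.0, 140.0, 13.0], [618.0, 140.0, 14.0], [618.0, 140.0, 17.0], [618.0, 140.0, 18.0]]
```

View pics/w11.png

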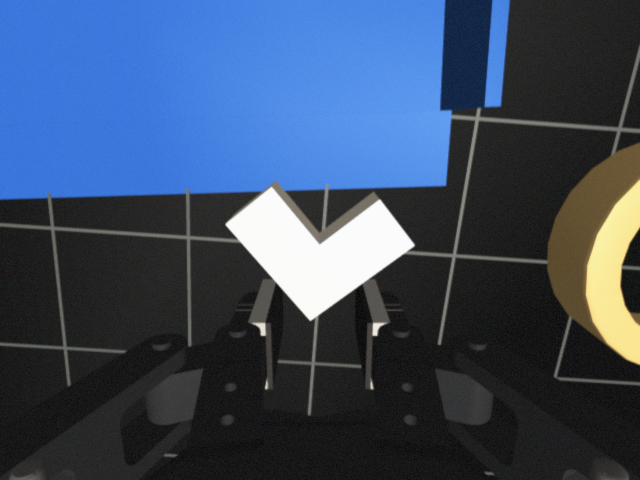

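The ell is at the ramp and has about 10 mm to the right wall's inner face (col 447). I'll push it in along the pan's axis, bearing slightly left.

>>> play_rows(commands=[[12,0,0,-1,172],[24,-1,0,-2,172],[36,-1,0,-2,172],[48,-2,0,-2,172],[60,-2,0,-2,172],[72,-2,0,-2,172],[84,-2,0,-2,172],[96,-3,0,-2,172],[106,-3,0,-2,172],[114,-3,0,-2,172],[114,-3,0,-2,172]])

```text
clock: 16.2
ee_pos: [0.5892, 0.2419, -0.0294]
tcp_rot: [3.139, -0.001, 1.678]
contact_force: [-0.0, -0.3, 1.3]
opening: 0.0274
```

```bash
python3 -c "
from h import *
to((593,242,-29),96); tips('w12')"
```

```text
shift [-0.3  3.8 -0.3] spin 0.1 now [589.2 241.9 -29.4] 96.1 F [-0.  -0.3  1.3] gap 27.4 t 16.2
[[571.0, 256.0, 20.0], [571.0, 255.0, 20.0], [570.0, 250.0, 11.0], [570.0, 250.0, 13.0], [571.0, 250.0, 15.0], [571.0, 251.0, 17.0], [571.0, 250.0, 17.0]]
[[605.0, 259.0, 19.0], [605.0, 259.0, 21.0], [607.0, 254.0, 11.0], [607.0, 254.0, 13.0], [607.0, 254.0, 14.0], [607.0, 254.0, 16.0], [606.0, 254.0, 18.0]]
```

View pics/w12.png

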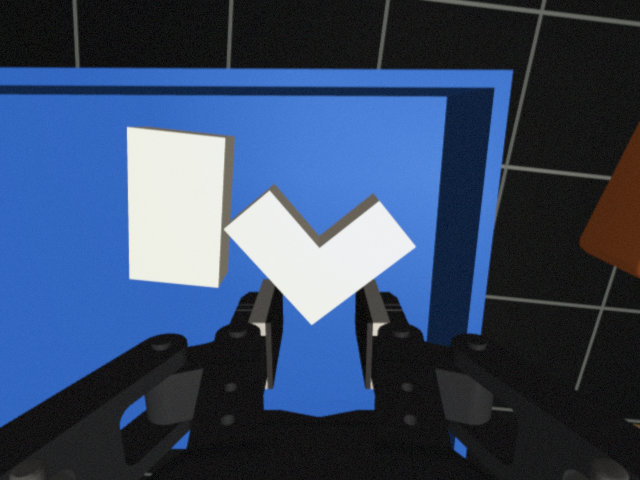

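The ell is inside next to the bar, with about 6 mm to spare at the wall and its rear corner well past the mouth. I'll back off, lift, and go behind the disc.

>>> play_rows(commands=[[-15,0,-1,0,172],[-30,0,-30,0,172],[-60,-15,-85,1,172],[-115,-40,-100,2,172],[-170,-60,-100,3,172],[-225,-85,-100,4,172],[-280,-110,-100,6,172],[-335,-130,-100,6,172],[-390,-155,-100,6,172],[-445,-175,-100,6,172],[-455,-180,-100,6,172],[-455,-180,-60,6,172],[-455,-180,-27,6,172],[-455,-180,-27,6,172]])

```text
clock: 18.0
ee_pos: [0.4567, -0.2288, -0.0052]
tcp_rot: [-3.139, -0.005, 1.572]
contact_force: [0.2, 0.0, -0.7]
opening: 0.0275
```

```bash
python3 -c "
from h import *
to((458.7,-230,-30),90); tips('w13')"
```

```text
shift [-1.4  2.1 24.8] spin 0.1 now [ 456.7 -228.8   -5.2] 90.1 F [ 0.2  0.  -0.7] gap 27.5 t 18.0
[[435.0, -229.0, 4.0], [435.0, -230.0, 4.0], [439.0, -218.0, 36.0], [439.0, -219.0, 37.0], [439.0, -219.0, 39.0], [440.0, -218.0, 42.0], [440.0, -218.0, 43.0]]
[[481.0, -230.0, 3.0], [481.0, -231.0, 3.0], [476.0, -219.0, 33.0], [476.0, -218.0, 38.0], [476.0, -219.0, 39.0], [475.0, -218.0, 41.0], [475.0, -219.0, 42.0]]
```

View pics/w13.png

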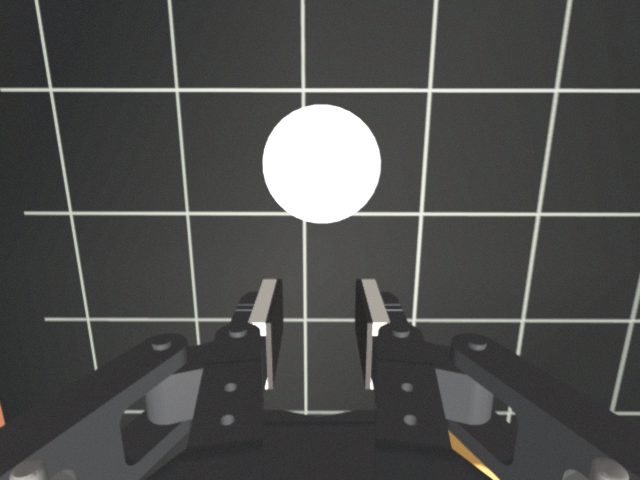

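The disc at (322,163) is centred on the gap. I'll go down and push it, drifting slightly towards +x.

>>> play_rows(commands=[[0,1,12,0,172],[0,1,24,0,172],[0,1,25,0,172],[8,1,25,0,172],[20,2,25,0,172],[32,3,25,0,172],[44,4,25,0,172],[58,5,25,0,172],[72,6,25,0,172],[86,7,25,0,172],[100,8,25,0,172],[114,9,25,0,172],[128,11,25,0,172],[142,12,25,0,172],[156,13,25,0,172],[170,15,25,0,172]])

```text
clock: 20.05
ee_pos: [0.4726, -0.0585, -0.0282]
tcp_rot: [3.141, -0.003, 1.573]
contact_force: [-0.3, -0.1, 0.1]
opening: 0.028
```

```bash
python3 -c "
from h import *
to((490,120,-30),90); tips('w14')"
```

```text
shift [178.5  17.7   2.4] spin 0.1 now [472.6 -58.5 -28.2] 90.1 F [-0.3 -0.1  0.1] gap 28.0 t 20.05
[[456.0, -44.0, 19.0], [456.0, -45.0, 18.0], [455.0, -48.0, 13.0], [455.0, -48.0, 14.0], [455.0, -48.0, 16.0], [455.0, -48.0, 18.0], [456.0, -48.0, 20.0]]
[[493.0, -50.0, 3.0], [493.0, -51.0, 4.0], [492.0, -48.0, 12.0], [492.0, -48.0, 14.0], [492.0, -48.0, 16.0], [491.0, -48.0, 17.0], [491.0, -48.0, 20.0]]
```

View pics/w14.png

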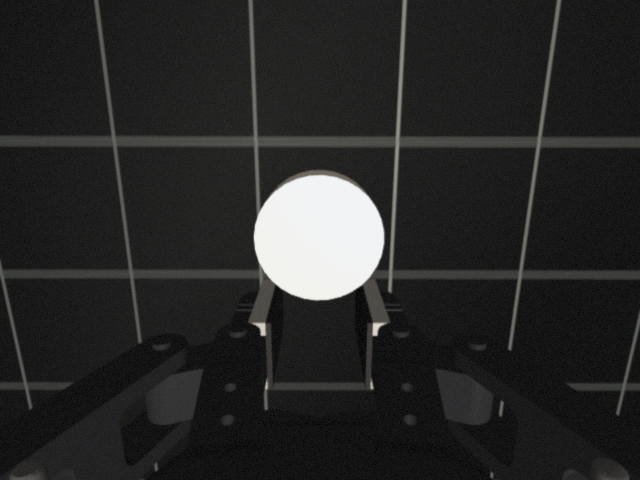

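The disc is seated between both tips, centred at (320,238). I'll continue.

>>> play_rows(commands=[[12,1,1.5,0,172],[26,2,1.5,0,172],[40,3,1.5,0,172],[54,5,1.5,0,172],[68,6,1.5,0,172],[82,8,1.5,0,172],[96,9,1.5,0,172],[110,11,1.5,0,172],[124,12,1.5,0,172],[138,14,1.5,-1,172],[152,15,1.5,-2,172],[166,17,1.5,-3,172],[178,18,1.5,-4,172],[178,18,1.5,-4,172]])

```text
clock: 21.85
ee_pos: [0.4902, 0.1217, -0.0291]
tcp_rot: [3.141, -0.003, 1.645]
contact_force: [-0.1, -0.9, 0.1]
opening: 0.0282
```

```bash
python3 -c "
from h import *
to((481,236,-29),96); tips('w15')"
```

```text
shift [114.7  -0.8   0.3] spin -1.8 now [490.2 121.7 -29.1] 94.2 F [-0.1 -0.9  0.1] gap 28.2 t 21.85
[[472.0, 135.0, 19.0], [471.0, 128.0, 4.0], [472.0, 131.0, 13.0], [472.0, 131.0, 14.0], [472.0, 131.0, 15.0], [472.0, 131.0, 18.0], [472.0, 131.0, 19.0]]
[[510.0, 131.0, 2.0], [510.0, 131.0, 4.0], [509.0, 133.0, 12.0], [508.0, 134.0, 14.0], [508.0, 133.0, 14.0], [508.0, 133.0, 17.0], [508.0, 133.0, 19.0]]
```

View pics/w15.png

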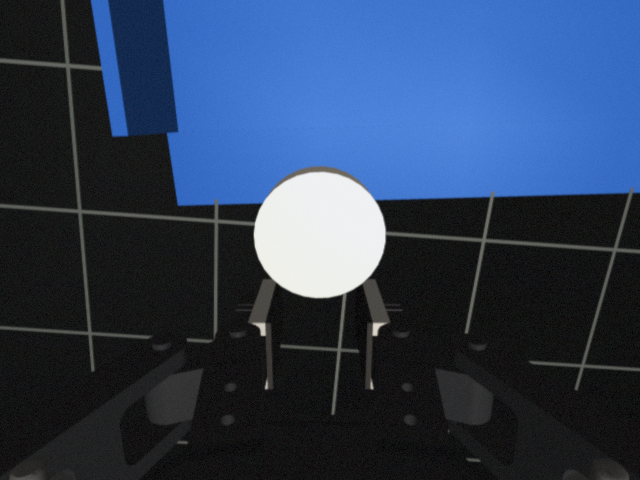

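The disc is at the ramp with about 20 mm of clearance to the left wall (col 175). I'll push it in.

>>> play_rows(commands=[[12,0,0.5,-1,172],[24,0,0.5,-2,172],[36,0,0.5,-2,172],[48,0,0.5,-2,172],[60,0,0.5,-2,172],[72,0,0.5,-2,172],[84,0,0.5,-2,172],[96,0,0.5,-2,172],[108,0,0.5,-2,172],[116,0,0.5,-2,172],[116,0,0.5,-2,172]])

```text
clock: 23.28
ee_pos: [0.4815, 0.2374, -0.0292]
tcp_rot: [3.141, -0.003, 1.68]
contact_force: [-0.5, 0.5, 0.5]
opening: 0.0278
```

```bash
python3 -c "
from h import *
to((481,236,-29),96); tips('w16')"
```

```text
shift [-1.3 -0.7 -0.2] spin 0.2 now [481.5 237.4 -29.2] 96.2 F [-0.5  0.5  0.5] gap 27.8 t 23.27
[[463.0, 251.0, 20.0], [463.0, 250.0, 20.0], [463.0, 250.0, 20.0], [463.0, 246.0, 13.0], [463.0, 246.0, 15.0], [463.0, 246.0, 17.0], [463.0, 245.0, 17.0]]
[[500.0, 249.0, 6.0], [501.0, 248.0, 5.0], [500.0, 249.0, 11.0], [499.0, 250.0, 13.0], [499.0, 250.0, 16.0], [499.0, 250.0, 18.0], [499.0, 250.0, 19.0]]
```

View pics/w16.png

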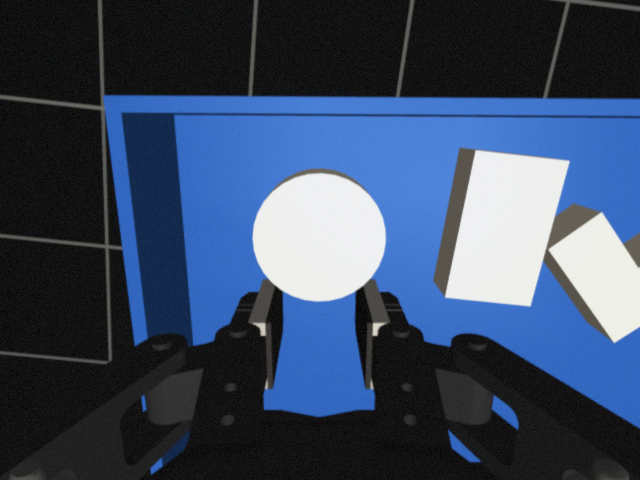

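The disc at (320,238) is inside, with the bar and the ell to its right. I'll back off, lift clear, and move away to check.

>>> play_rows(commands=[[-15,0,-1,0,172],[-30,0,-30,0,172],[-40,0,-80,0,172],[-80,-10,-130,0,172],[-135,-20,-150,0,172],[-190,-30,-150,0,172],[-245,-40,-150,0,172],[-300,-50,-150,0,172],[-350,-60,-150,0,172],[-350,-60,-150,0,172],[-350,-60,-150,0,172]])

```text
clock: 24.7
ee_pos: [0.4592, -0.1181, 0.1195]
tcp_rot: [-3.141, -0.004, 1.678]
contact_force: [0.1, 0.5, 0.2]
opening: 0.0277
```

```bash
python3 -c "
from h import *
c=snap('top','t17'); snap('side','s17')
O=np.array([531.5,252.5]);A=np.array([-.105,.994]);L=np.array([.994,.105])
for o in offcuts(c):
  if o[2]<170: continue
  a=(o[4]-O)@A; l=(o[4]-O)@L; print(round(o[0]),np.round(o[1:3]),'a',a.min().round(),a.max().round(),'l',l.min().round(),l.max().round())
c0=dict(np.load('pics/top0.npz'))
D=cv2.absdiff(c0['frame'],c['frame']).max(2); print('diff')
for n,(u0,u1,v0,v1) in dict(knife=(290,370,200,235),tape=(170,220,195,242),case=(80,150,200,250),tube=(230,264,150,198),glue=(266,296,145,190),box=(358,415,138,198),weight=(440,465,275,300),gun=(500,585,180,270)).items(): print(n,(D[v0:v1,u0:u1]>60).sum())
to((0,0,0),90)"
```

```text
1475 [480. 268.] a -2.0 43.0 l -71.0 -28.0
2875 [564. 272.] a -16.0 51.0 l -6.0 88.0
diff
knife 0
tape 0
case 0
tube 0
glue 0
box 0
weight 0
gun 0
shift [ 166.2 -444.   120.2] spin 6.3 now [ 459.6 -117.1  119.6] 96.3 F [-0.3 -0.4 -0.8] gap 27.7 t 24.8
```

View pics/t17.png

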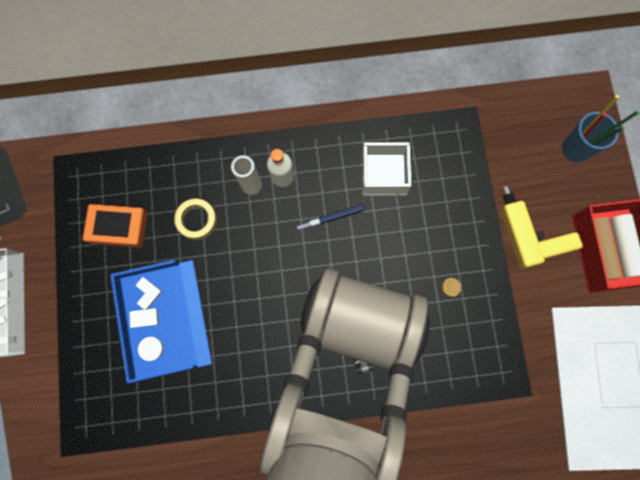

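View pics/s17.png

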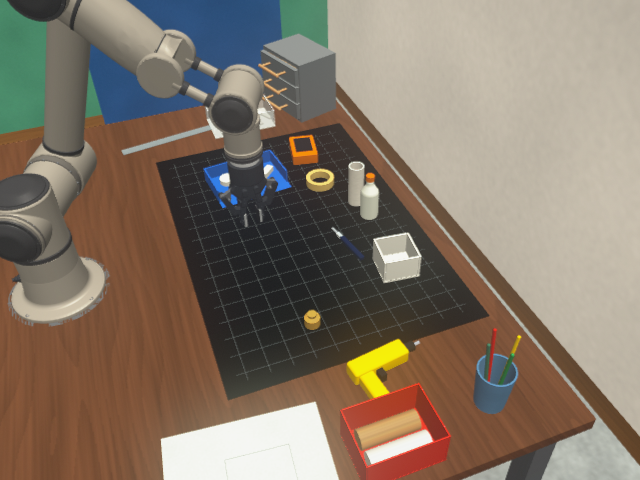

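The top view shows all three pieces in the pan: the disc at (150,349), the bar at (143,318) and the ell at (148,292). All of them are at least 40 mm past the mouth, everything else is unmoved, and the arm is clear.

```bash
python3 -c "
from h import *
print(workorder.job_done())"
```

```text
the job is handed in; nothing more can be done
None
```

All three offcuts are in the pan, and I handed the job in at about 25 s of the 72 s allowed. I pushed them in with the fingertips, one at a time: the bar, then the ell, then the disc.

**Last checks**
- **Offcuts:** in the final top view all three lie between x = -16 and +51 mm in the pan's frame, so at least 40 mm past the front ends of the side walls. Across the pan they are at least 12 mm from either side wall. The ell may be touching the bar.
- **Everything else:** the knife, tape, case, tube, glue, box, weight and glue gun show no change between the first and last top images.
- **Arm:** it was lifted well clear, and the force readings stayed around 1 N at every check.

**What disagreed:** the fingertips were about 39 mm higher than the reported TCP. My first push therefore passed over the bar without moving it. I measured the real tip height with the side and wrist cameras and used that for every push afterwards.

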